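# Fetch the check weight from the catch-locked cabinet

## Robot

A 6-joint arm with a two-finger parallel gripper is mounted at the origin on a cart in front of the work surface, level with it; the furniture and walls round the work are solid. World frame = base frame: x ahead of the robot, y to its left, z up, the work surface at z = 0. Lengths are in mm, angles in rad, forces in N, time in s.
With the tool pointing down it reaches from about 350 to 775 mm from the base axis. Payload 7.3 kg.
Tool frame: the origin (TCP) lies at the very end of the fingers, on their centre line; the grasp point (between the pads) lies 19 mm behind it (bot.grip_point_offset is the distance from the TCP to the grasp point, in mm); z points along the fingers, y is the line along which they close (so a half turn about z gives the same grasp; the last joint's range is limited). The gripper opens to 92 mm and grips with 3 to 60 N. Pads are 19 mm wide; open, the fingers measure 130 mm over their backs; the gripper's body (75 mm by 190 mm) begins 47 mm behind the grasp point.
Start: joints at [1.065, 0.342, 1.524, -0, 1.275, -0.146], TCP at [184.834, 491.411, 196.641] pointing down, gripper open.
Joint ranges: [-2.53, 2.53], [-0.77, 2.02], [0.04, 2.7], [-1, 4.14], [0.28, 2.66], [-3.11, 3.11]. Speed limits (rad/s): [2.57, 2.57, 3.14, 3.14, 3.14, 3.14].

## Interface

Orientations are given as [roll, pitch, yaw] about the fixed x, y, z axes, in that order (R = Rz(yaw) Ry(pitch) Rx(roll)).
In Python, from plant import bot gives the robot as it stands. The module is installed in compiled form; this text tells all that it offers.
- The arm moves only by the shell command python3 -m jog 'ROWS' [OPENING]. ROWS is JSON, a list of rows, each a list of 6 numbers: the shift along the tool's x, y, z in mm, then the turn, a rotation vector about the tool's x, y, z in rad. In form: [[dx, dy, dz, rx, ry, rz], ...]. A call has 1 to 12 rows; each row shifts and turns the commanded pose from where the row before left it, along the tool's axes as they then stand; what a row does not reach is not made up. A row lasts 1/10 s, in which the tool goes at most 50 mm and 8.59 degrees, less where a joint would pass 70% of its speed; a pose out of reach is approached as far as the arm can. A call with a gripper value outside its range is refused whole. OPENING is the opening in per cent of the stroke, from 0 (shut) to 100 (fully open), set as the call begins (- or left out, the last holds). The fingers move at their own pace and stop on an object; the grip force is fixed at half the most. Time passes only in rows, so rows that do not move let the fingers close. It gives the time, the measured TCP pose, the force, the opening and the grip force at its end, in the units of the state.
- bot.get_obs(): the state, without advancing time (a new reading comes with each control period).
- bot.capture(name): name is "scene" or "top" or "wrist"; returns the picture (420x560x3 uint8, red, green, blue); there is no depth.
- bot.camera_model(name): a dict with "fx", "fy", "cx", "cy" (pixels), "position" and "orientation" of the camera in the world; the wrist camera has in their place "T_tool_cam" (4x4, takes a point from camera to tool coordinates, whose origin is the TCP and whose axes are the flange's). Camera axes: x right, y down, z forward; pixel columns grow to the right and rows downward; lengths in mm; the calibration is good to about 2 mm. A picture is of the moment at which its call begins: read the wrist's pose just before it. camera_model takes no time and is no camera call.
- bot.close_job(): hands the job in; it is judged then, once.
Trained networks look in the newest picture that a camera, given by its name, has taken for a name from the list of things; names that differ only in an ending like _2 or _b are one class to them, and where a whole thing is asked for, a point or a joint stands for the part that bears it (a point fixed in the world has none). Each returns a list of dicts, best first, with "p" (0 to 1); they miss things now and then, are a little off and sometimes report something else, mostly with a low value. They report only what shows in the picture. A call takes as long as a camera call.
- bot.outline_of(target, camera): "mask" (420x560 bool, what is visible of it) and "pixel" ([column, row] in pixels, amid what is visible of it).
The state is a dict: "time": time; "joint_positions": joint angles; "dq": joint speeds; "tau": joint torques, N m; "tool_pos": TCP position; "tcp_rot": TCP orientation; "contact_force": force on the tool from outside, world axes, zero at the start; "moment": the same for the moment, N m; "grip_width": finger opening in mm; "finger_force": force on a finger pad.
Only numpy, scipy, OpenCV 4.12 (cv2) and the standard library are available. Lean on these libraries where they do the work, as an engineer would, in place of code of your own. Each camera call takes 0.05 s, during which the arm holds its last target. There are 200 camera calls.

## Task

Fetch the brass check weight for the balance. Pull the blue cabinet door ajar until its hidden safety catch holds it, press the orange catch pad down through the gap while drawing the door on, and swing the door wide open, square to the cabinet or further; then pull the tray fully out and set the brass weight down gently, upright, in the middle of the balance pan. Leave the door open and the tray out, keep the silver weight standing in the tray, and do not disturb the stapler and the blue marker.

Things in the scene. Friction and masses are not known exactly. Their poses are not given: they have to be found in the camera images.
- cabinet: Grey bench cabinet, fixed, 140 deep (x) x 200 wide (y) x 130 high. Origin: middle of its front edge on the worktop; x points into the cabinet, y to its left edge (robot's left), z up. The roof (6 thick) is cut away over the tray, y -78 to +58, 55 deep from the front; at y +58 to +100 it hides the catch while the door is shut.
- door (a joint): Blue door over the front, rad: 0 shut, grows as its free (left) edge swings towards the robot, 1.57 square, stops at 1.75. Hinge upright at cabinet x 0, y -96. Panel 192 wide, 12 thick, z 8 to 128; inner face 2 outside the hinge axis. Stiff hinge (0.06 N m), stays where left. The catch stops it at about 0.27, with a 45 gap at the catch; it goes past only with the catch pressed.
- door_hinge (a point): Point on the door's hinge axis at height 128. Turns with the door: its y runs along the door from the hinge to the free edge, its x from the door to its inner side.
- door_handle (a point): Middle of the door's steel bar handle: level bar, 10 thick, 80 long, along the door's outer side, axis at height 92, 42 off the outer face (37 free between bar and door), 130 from the hinge. Can be hooked from above with shut fingers between bar and door.
- catch (a joint): Safety catch on the inside of the door, m pressed straight down: 0 up (sprung), 0.014 at its lower stop. From 0.010 down its hook surely passes under the cabinet's strike bar; about 2 N to start, 6 N at 0.010, 7 N at the stop. Past a door angle of about 0.45 it may be let go.
- catch_pad (a point): Middle of the top of the orange catch pad, 32 (out from the door) x 26 (along it), at height 104 when up, 24 below the door's top edge. Moves with the door, 173 from the hinge, 21 from its inner face. It comes out from under the roof when the door is ajar; fingers from above can then press it in the gap and push the door on from inside.
- tray (a joint): Grey pull-out tray, m pulled out: 0 in, 0.13 fully out; slides straight out of the cabinet front (cabinet -x), friction about 1.2 N, stays where it is left. It can only come out past a door that is wide open.
- tray_pull (a point): Middle of the top edge of the tray's yellow upright pull tab, at height 107: a plate 5 thick, 70 wide, standing 80 high at the tray's front; behind it (cabinet +x) about 50 is free down to the tray before the weights, so shut fingers can hook it from above through the roof cut-away.
- tray_floor (a point): Middle of the tray's inner floor, at height 32; the tray is 125 deep x 126 wide, its sides 22 and its rib between the two weights 14 high.
- steel_weight (a point): Centre of the silver steel weight (the larger), half-way up: 43 diameter, 60 high in all, 0.5 kg, with a knob of 23 diameter; stays standing in the tray.
- brass_weight (a point): Centre of the brass check weight, half-way up: 33 diameter, 50 high in all, 0.2 kg; the top 15 (10 to 25 above the centre) is a round knob of 18 diameter, to be grasped firmly from above. It stands on the left or right of the tray, 66 from the steel one.
- pan (a point): Middle of the top of the round steel balance pan, 110 diameter, at height 58, on a white bench balance (185 x 135, 45 high) that is fixed.
- stapler: Red desk stapler, loose, lying beside the cabinet, 34 x 136 x 46 high; origin under its middle. Bystander.
- marker_blue: Blue and yellow marker pen, loose, lying, 16 thick, 126 long; origin under its middle. Bystander.

How it is judged (in metres and radians):
On the way, in this order (a step that is already met when the one before it is completed fails the run):
1. the door is pulled ajar (past 0.2 rad) with the catch not pressed (less than 3 mm) (value of joint door above 0.2 rad and value of joint catch below 0.003 m), for 0.1 s.
2. the catch is pressed (more than 6 mm) with the door still ajar (0.2 to 0.6 rad) (value of joint catch above 0.006 m and value of joint door between 0.2 and 0.6 rad), for 0.05 s.
3. the door is swung wide open (past 1.4 rad) (value of joint door above 1.4 rad), for 0.1 s.
4. the tray is pulled out (more than 110 mm) (value of joint tray above 0.11 m), for 0.1 s.
At the end, for the whole second after the job is handed in: Brass weight upright (within 0.1 rad), released and at rest on the balance pan, within 25 mm of its middle; door still open past 1.3 rad, tray still out more than 100 mm, steel weight upright in the tray (centre within 80 mm of the tray floor's middle) (horizontal distance between brass_weight and pan below 0.025 m and z of brass_weight in the frame of pan between 0.021 and 0.029 m and angle between brass_weight's own z axis and vertical below 0.1 rad and contact force between the fingers and weight_200 below 0.1 N and linear speed of weight_200 below 0.02 m/s and value of joint door above 1.3 rad and value of joint tray above 0.1 m and angle between steel_weight's own z axis and vertical below 0.15 rad and distance between steel_weight and tray_floor below 0.08 m); the robot touches nothing.
It fails at once if the tray is pulled more than 30 mm out before the door is open past 1.3 rad (value of joint tray above 0.03 m and value of joint door below 1.3 rad).
It fails at once if the brass weight is let go more than 10 mm above the pan (horizontal distance between brass_weight and pan below 0.07 m and z of brass_weight in the frame of pan above 0.035 m and contact force between the fingers and weight_200 below 0.05 N).
It fails at once if the steel weight is tipped (more than 0.5 rad) (angle between steel_weight's own z axis and vertical above 0.5 rad).
It fails at once if the stapler is moved more than 40 mm (distance of stapler from where it was at the start of the episode above 0.04 m).
It fails at once if the blue marker is moved more than 40 mm (distance of marker_blue from where it was at the start of the episode above 0.04 m).
It also fails if it takes over 72 s, if anything falls off the work surface, if the arm or the gripper's body presses on something with over 40 N, if the wrist force passes 120 N, or if a joint passes its speed limit or range.

## Working session

There is one attempt and no reset: what is moved stays moved. The work goes in short steps, Python scripts to look and compute and a shell command to move; the robot and the scene stay as the last step left them, time stands still between calls to the robot, and variables do not carry over. Pictures are saved under pics/ and viewed, at most 10 in all, crops included, and the job is handed in when it is done.

```bash
mkdir -p pics; cat > h.py <<'E'
import numpy as np,cv2
from scipy.spatial.transform import Rotation as R
from plant import bot
np.set_printoptions(precision=1,suppress=True)
def save(cam,n):
    im=bot.capture(cam); cv2.imwrite(f'pics/{n}.png',im[:,:,::-1]); return im
def cam(name):
    m=bot.camera_model(name)
    K=np.array([[m['fx'],0,m['cx']],[0,m['fy'],m['cy']],[0,0,1]])
    if name=='wrist':
        o=bot.get_obs(); T=np.eye(4);T[:3,:3]=rot(o['tcp_rot']);T[:3,3]=o['tool_pos']
        T=T@np.array(m['T_tool_cam']); return K,T[:3,:3],T[:3,3]
    return K,rot(m['orientation']),np.array(m['position'])
def rot(o):
    o=np.array(o)
    return o if o.shape==(3,3) else R.from_euler('xyz',o).as_matrix()
def ray(name,px,z,c=None):
    K,Rm,p=c or cam(name)
    d=Rm@np.linalg.solve(K,[px[0],px[1],1]); return p+d*(z-p[2])/d[2]
def proj(name,P,c=None):
    K,Rm,p=c or cam(name)
    q=(np.atleast_2d(P)-p)@Rm@K.T; return q[:,:2]/q[:,2:]
E
python3 - <<'E'
from h import *
o=bot.get_obs(); print(o['tool_pos'],o['tcp_rot'],rot(o['tcp_rot']))
for c in('scene','top'):
    print(c,bot.camera_model(c)); save(c,c+'0')
    for t in('cabinet','door','door_handle','tray_pull','steel_weight','brass_weight','pan','stapler','marker_blue'):
        r=bot.outline_of(t,c)
        if r: m=r[0]['mask']; ys,xs=np.where(m); print(t,r[0]['p'],r[0]['pixel'],xs.min(),xs.max(),ys.min(),ys.max(),m.sum(),[round(q['p'],2) for q in r])
        else: print(t,'none')
E
```

```text
[184.6 491.  195.9] [-3.1 -0.   2.8] [[-0.9  0.4 -0. ]
 [ 0.4  0.9 -0. ]
 [ 0.  -0.  -1. ]]
scene {'fx': 387.5454086150602, 'fy': 387.5454086150602, 'cx': 282.1633634018275, 'cy': 211.72360552739067, 'position': array([ -96.1, -308.7,  938. ]), 'orientation': array([-2.4,  0. , -1.2])}
cabinet 0.73 [372.4, 233.5] 325 423 191 282 5198 [0.73]
door 0.59 [374.9, 235.2] 355 386 220 252 333 [0.59]
door_handle 0.86 [354.6, 249.9] 325 389 219 282 1954 [0.86]
tray_pull 0.56 [373.8, 237.0] 356 384 221 247 261 [0.56]
steel_weight 0.5 [387.4, 240.7] 382 397 234 250 187 [0.5]
brass_weight 0.65 [368.5, 238.5] 357 383 221 248 269 [0.65, 0.5, 0.47]
pan 0.61 [170.3, 233.7] 134 206 204 266 2565 [0.61]
stapler 0.72 [279.1, 227.3] 253 294 216 245 744 [0.72]
marker_blue 0.62 [290.3, 265.5] 266 307 255 270 184 [0.62, 0.35]
top {'fx': 460.213165802278, 'fy': 460.213165802278, 'cx': 289.84910067387165, 'cy': 210.6325994067785, 'position': array([ 432.4,  -24.8, 1170.6]), 'orientation': array([-3. , -0. , -1.5])}
cabinet 0.61 [405.7, 196.2] 350 462 143 241 6996 [0.61, 0.57]
door 0.72 [386.8, 221.6] 351 434 198 241 1486 [0.72, 0.52]
door_handle 0.83 [382.7, 222.9] 351 434 198 242 1493 [0.83]
tray_pull 0.74 [399.1, 206.8] 372 428 184 225 1198 [0.74]
steel_weight 0.6 [414.5, 198.9] 412 422 196 202 48 [0.6]
brass_weight none
pan 0.98 [167.0, 254.0] 130 203 214 299 4348 [0.98, 0.54]
stapler 0.6 [285.7, 209.7] 256 310 200 222 829 [0.6]
marker_blue 0.72 [311.5, 243.6] 288 336 244 250 290 [0.72]
```

```bash
python3 - <<'E'
import cv2
a=cv2.imread('pics/top0.png')[130:310,110:480]; b=cv2.imread('pics/scene0.png')[180:300,120:440]
a=cv2.resize(a,(740,360)); b=cv2.resize(b,(640,240))
cv2.imwrite('pics/both.png',cv2.vconcat([a,cv2.copyMakeBorder(b,0,0,0,100,0)]))
E
```

```text
(no output)
```

View pics/both.png

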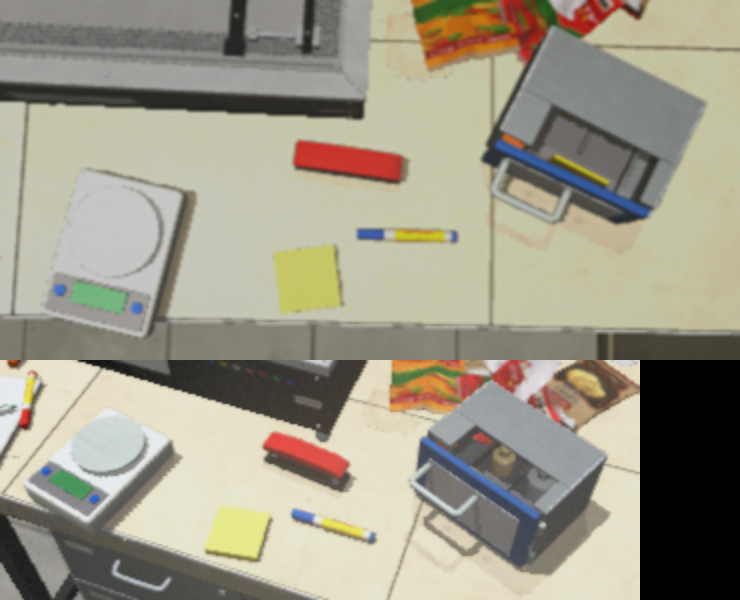

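```bash
cat >> h.py <<'E'
def box(x0,x1,y0,y1,z0,z1): return np.array([[x,y,z] for x in(x0,x1) for y in(y0,y1) for z in(z0,z1)],float)
def W(p,P): # cabinet->world
    P=np.atleast_2d(P); r=R.from_euler('z',p[2]).as_matrix(); return P@r.T+[p[0],p[1],0]
def hullmask(px,s=4):
    m=np.zeros((420*s,560*s),np.uint8); cv2.fillConvexPoly(m,cv2.convexHull(np.round((px+.5)*s-.5).astype(np.int32).reshape(-1,1,2)),1); return m>0
E
python3 - <<'E'
from h import *
from scipy.optimize import minimize
D=box(-14,-2,-96,96,8,128); D[:,1]=np.where(D[:,1]<0,-96,96)
tgt={};cs={}
for c,roi in(('top',(340,130,470,245)),('scene',(320,180,430,290))):
    im=cv2.imread(f'pics/{c}0.png'); h=cv2.cvtColor(im,cv2.COLOR_BGR2HSV)
    b=cv2.inRange(h,(100,120,50),(125,255,255)); k=np.zeros_like(b); x0,y0,x1,y1=roi; k[y0:y1,x0:x1]=b[y0:y1,x0:x1]
    n,l,s,_=cv2.connectedComponentsWithStats(k); print(c,s[1:][s[1:,4]>8])
    k[~np.isin(l,[i for i in range(1,n) if s[i,4]>8])]=0
    p=cv2.findNonZero(k).reshape(-1,2).astype(float); tgt[c]=hullmask(np.vstack([p+d for d in([-.5,-.5],[.5,.5],[-.5,.5],[.5,-.5])])); cs[c]=cam(c)
def iou(a,b): return (a&b).sum()/(a|b).sum()
def cost(p): return -sum(iou(tgt[c],hullmask(proj(c,W(p,D),cs[c]))) for c in tgt)
print(ray('top',(110+485/2,130+158/2),128),ray('top',(110+647/2,130+215/2),128))
best=min((minimize(cost,[x,y,a],method='Nelder-Mead',options=dict(initial_simplex=[[x,y,a],[x+20,y,a],[x,y+20,a],[x,y,a+.1]])) for x,y in((425,-250),) for a in(-.6,-.45,-.3,.3)),key=lambda r:r.fun)
p=best.x; print(p,best.fun,[iou(tgt[c],hullmask(proj(c,W(p,D),cs[c]))) for c in tgt])
np.save('p.npy',p)
for c in tgt: print(c,'roof',proj(c,W(p,[[0,100,130],[140,100,130],[140,-100,130],[0,-100,130]]),cs[c]))
P=box(-28.5,28.5,0,0,0,0)
pan=(130+110)/2
from plant import bot
for c in('top','scene'):
    bot.capture(c)
    for t,z in(('pan',58),('stapler',23),('marker_blue',8),('tray_pull',107),('brass_weight',70),('steel_weight',80)):
        r=bot.outline_of(t,c)
        if r:
            ys,xs=np.where(r[0]['mask']); ctr=[(xs.min()+xs.max())/2,(ys.min()+ys.max())/2]
            e=cv2.minAreaRect(np.c_[xs,ys].astype(np.float32)); print(c,t,ray(c,ctr,z,cs[c]),ray(c,r[0]['pixel'],z,cs[c]),e)
print('cab->world handle',W(p,[-56,34,92]),'pad',W(p,[19,77,104]))
E
```

```text
top [[357 200  77  39 408]]
scene [[331 219  59  40 213]]
[ 579.3 -171.8  128. ] [ 518.3 -356.4  128. ]
[ 425.  -250.    -0.6] -0.0 [np.float64(0.0), np.float64(0.0)]
top roof [[350.5 251.8]
 [385.3 202. ]
 [458.5 253.2]
 [424.3 304.4]]
scene roof [[312.5 248.7]
 [353.1 224. ]
 [409.2 275.3]
 [366.9 306.1]]
top pan [464.2 266.2  58. ] [465.7 267.   58. ] ((166.41839599609375, 256.110107421875), (57.1591911315918, 76.95877838134766), 14.743562698364258)
top stapler [584.7 -11.7  23. ] [592.1 -20.6  23. ] ((283.3243408203125, 210.55404663085938), (55.07366180419922, 16.439899444580078), 9.462322235107422)
top marker_blue [495.7 -89.5   8. ] [505.4 -93.9   8. ] ((313.0, 247.5), (7.0, 48.0), 90.0)
top tray_pull [ 596.8 -287.1  107. ] [ 592.5 -286.8  107. ] ((400.800048828125, 204.4000244140625), (50.98234939575195, 25.93838882446289), 26.56505012512207)
top steel_weight [ 612.8 -333.6   80. ] [ 614.5 -331.7   80. ] ((416.800048828125, 199.9000244140625), (8.497057914733887, 3.5777084827423096), 26.56505012512207)
scene pan [439.9 250.9  58. ] [441.  255.6  58. ] ((170.00001525878906, 233
[... 155 characters left out ...]
938), (45.681053161621094, 17.45536231994629), 21.80141258239746)
scene marker_blue [497.8 -88.5   8. ] [497.7 -88.2   8. ] ((286.0471496582031, 262.3539123535156), (43.962799072265625, 6.661960124969482), 17.87869644165039)
scene tray_pull [ 589.  -297.8  107. ] [ 590.8 -303.9  107. ] ((373.9323425292969, 234.82057189941406), (37.1211051940918, 19.097427368164062), 32.47119140625)
scene brass_weight [ 646.1 -296.1   70. ] [ 650.2 -296.7   70. ] ((371.5, 229.5), (15.0, 11.0), 90.0)
scene steel_weight [ 609.8 -350.5   80. ] [ 614.7 -348.8   80. ] ((387.5, 242.00001525878906), (13.435027122497559, 16.26345443725586), 45.0)
cab->world handle [[ 398.  -190.3   92. ]] pad [[ 484.2 -197.2  104. ]]
```

```bash
python3 - <<'E'
from h import *
from scipy.optimize import minimize
D=box(-14,-2,-96,96,8,128)
cs={c:cam(c) for c in('top','scene')}; tgt={}
for c,roi in(('top',(340,130,470,245)),('scene',(320,180,430,300))):
    im=cv2.imread(f'pics/{c}0.png'); h=cv2.cvtColor(im,cv2.COLOR_BGR2HSV)
    b=cv2.inRange(h,(98,100,30),(128,255,255)); k=np.zeros_like(b); x0,y0,x1,y1=roi; k[y0:y1,x0:x1]=b[y0:y1,x0:x1]
    n,l,s,_=cv2.connectedComponentsWithStats(k); 
    k[~np.isin(l,[i for i in range(1,n) if s[i,4]>8])]=0; print(c,cv2.boundingRect(k))
    p=cv2.findNonZero(k).reshape(-1,2).astype(float); tgt[c]=hullmask(np.vstack([p+d for d in([-.5,-.5],[.5,.5],[-.5,.5],[.5,-.5])]))
def iou(a,b): return (a&b).sum()/(a|b).sum()
def fit(cl):
    f=lambda p:-sum(iou(tgt[c],hullmask(proj(c,W(p,D),cs[c]))) for c in cl)
    x,y,a=562,-268,-.32
    r=minimize(f,[x,y,a],method='Nelder-Mead',options=dict(initial_simplex=[[x,y,a],[x+20,y,a],[x,y+20,a],[x,y,a+.1]])); print(cl,r.x,np.round(r.x[2],3),r.fun); return r.x
fit(['top']);fit(['scene']);p=fit(['top','scene']); np.save('p.npy',p)
vis=[]
for c,roi in(('top',(340,130,475,250)),('scene',(320,180,430,300))):
    im=cv2.imread(f'pics/{c}0.png');s=4 if c=='top' else 3.2
    x0,y0,x1,y1=roi; v=cv2.resize(im[y0:y1,x0:x1],None,fx=s,fy=s,interpolation=cv2.INTER_CUBIC)
    def line(P,col,cl=True):
        q=((proj(c,W(p,P),cs[c])-[x0,y0]+.5)*s).astype(np.int32); cv2.polylines(v,[q],cl,col,1)
    line([[0,100,130],[140,100,130],[140,-100,130],[0,-100,130]],(0,255,0))
    line([[0,58,130],[55,58,130],[55,-78,130],[0,-78,130]],(0,255,255))
    line([[-14,96,128],[-14,-96,128],[-14,-96,8],[-14,96,8]],(0,0,255))
    line([[-56,-6,92],[-56,74,92]],(255,0,255))
    vis.append(cv2.copyMakeBorder(v,0,600-v.shape[0] if 0 else 480-v.shape[0] if v.shape[0]<480 else 0,0,0,0)[:480])
o=cv2.hconcat(vis); cv2.imwrite('pics/fit.png',cv2.resize(o,None,fx=min(1,800/o.shape[1]),fy=min(1,800/o.shape[1])))
E
```

```text
top (357, 200, 78, 39)
scene (331, 219, 59, 41)
['top'] [ 568.3 -275.    -0.4] -0.4 -0.47821171634121273
['scene'] [ 595.3 -272.9   -0.5] -0.476 -0.18743489583333334
['top', 'scene'] [ 570.8 -275.7   -0.4] -0.429 -0.6532784327406097
```

View pics/fit.png

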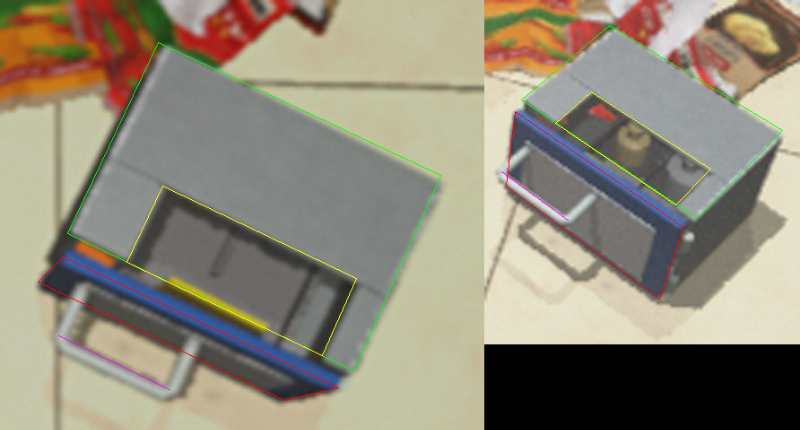

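```bash
cat >> h.py <<'E'
def rel(P,yaw=None):
    o=bot.get_obs(); M=rot(o['tcp_rot']); y=np.arctan2(M[1,0],M[0,0])
    d=M.T@(np.array(P)-o['tool_pos']); 
    print('t',o['time'],'pos',o['tool_pos'],'yaw %.3f'%y,'shift in tool',d, '' if yaw is None else 'rz %.3f'%-((yaw-y+np.pi)%(2*np.pi)-np.pi),'F',o['contact_force'],'q6 %.2f'%o['joint_positions'][5])
    return d
E
python3 - <<'E'
from h import *
p=np.load('p.npy');print(p,np.round(p[2],4))
d=rel([450,150,200],p[2]); 
t=W(p,[-32.5,34,200])[0];rel(t,p[2]);print(t, 'handle',W(p,[-56,34,92]))
print(bot.camera_model('wrist')['T_tool_cam'])
E
```

```text
[ 570.8 -275.7   -0.4] -0.4289
t 1.7 pos [184.8 491.4 196.7] yaw 2.782 shift in tool [-368.4 -226.2   -3.4] rz -3.072 F [-0.3  0.8 -0. ] q6 -0.15
t 1.7 pos [184.8 491.4 196.7] yaw 2.782 shift in tool [-601.3 -545.9   -3.4] rz -3.072 F [-0.3  0.8 -0. ] q6 -0.15
[ 555.4 -231.3  200. ] handle [[ 534.  -221.5   92. ]]
[[   0.    -1.    -0.3   80.1]
 [   1.    -0.     0.     0.4]
 [  -0.    -0.3    1.  -188. ]
 [   0.     0.     0.     1. ]]
```

```bash
python3 -m jog '[[-37,-22.6,0,0,0,0],[-37,-22.6,0,0,0,0],[-37,-22.6,0,0,0,0],[-37,-22.6,0,0,0,0],[-37,-22.6,0,0,0,0],[-37,-22.6,0,0,0,0],[-37,-22.6,0,0,0,0],[-37,-22.6,0,0,0,0],[-37,-22.6,0,0,0,0],[-37,-22.6,0,0,0,0]]' 0
python3 -m jog '[[-23,-32,0,0,0,0],[-23,-32,0,0,0,0],[-23,-32,0,0,0,0],[-23,-32,0,0,0,0],[-23,-32,0,0,0,0],[-23,-32,0,0,0,0],[-23,-32,0,0,0,0],[-23,-32,0,0,0,0],[-23,-32,0,0,0,0],[-23,-32,0,0,0,0]]'
python3 -m jog '[[0,0,0,0,0,0.149],[0,0,0,0,0,0.149],[0,0,0,0,0,0.149],[0,0,0,0,0,0.149],[0,0,0,0,0,0.149],[0,0,0,0,0,0.149],[0,0,0,0,0,0.149],[0,0,0,0,0,0.149],[0,0,0,0,0,0.149],[0,0,0,0,0,0.149],[0,0,0,0,0,0.149]]'
python3 -m jog '[[0,0,0,0,0,0.149],[0,0,0,0,0,0.149],[0,0,0,0,0,0.149],[0,0,0,0,0,0.149],[0,0,0,0,0,0.149],[0,0,0,0,0,0.149],[0,0,0,0,0,0.149],[0,0,0,0,0,0.149],[0,0,0,0,0,0.149],[0,0,0,0,0,0.149],[0,0,0,0,0,0]]'
python3 - <<'E'
from h import *
p=np.load('p.npy')
save('wrist','w1')
rel(W(p,[-32.5,34,200])[0],p[2])
E
```

```text
time: 2.7
tool_pos: [452.5, 148.0, 196.8]
tcp_rot: [3.141, 0.0, 2.782]
contact_force: [0.7, 0.8, -0.1]
grip_width: 16.3
finger_force: 0.0
time: 3.7
tool_pos: [554.4, -232.5, 196.6]
tcp_rot: [3.141, 0.0, 2.782]
contact_force: [0.5, 0.9, 0.2]
grip_width: 0.7
finger_force: 0.0
time: 4.8
tool_pos: [554.2, -230.9, 196.5]
tcp_rot: [-3.141, -0.0, 1.137]
contact_force: [0.1, -0.3, -0.3]
grip_width: 0.2
finger_force: 0.0
time: 5.9
tool_pos: [554.1, -230.9, 196.5]
tcp_rot: [-3.141, 0.0, -0.349]
contact_force: [-0.2, 0.6, 0.4]
grip_width: -0.1
finger_force: 0.0
t 5.95 pos [ 554.1 -230.9  196.5] yaw -0.344 shift in tool [ 1.3 -0.  -3.5] rz 0.085 F [-0.6  0.4 -0.2] q6 1.39
```

View pics/w1.png

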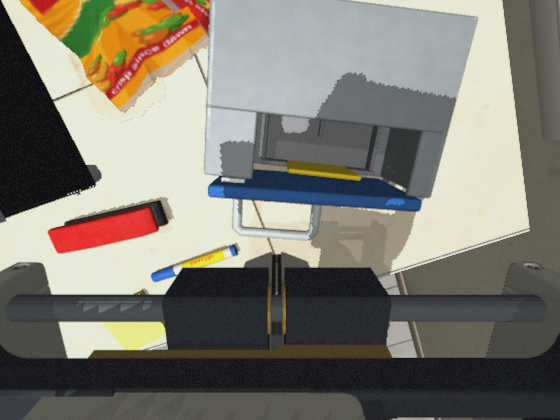

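```bash
python3 - <<'E'
from h import *
p=np.load('p.npy'); c=cam('wrist')
N={'roofFL':[0,100,130],'roofBR':[140,-100,130],'roofFR':[0,-100,130],'cutBL':[55,58,130],'cutBR':[55,-78,130],'doorIL':[-2,96,128],'doorOL':[-14,96,128],'doorIR':[-2,-96,128],'doorOR':[-14,-96,128],'barL':[-56,74,92],'barR':[-56,-6,92],'pullL?':[0,0,107]}
for k,v in N.items(): print(k,proj('wrist',W(p,v),c)[0])
im=cv2.imread('pics/w1.png')[80:250,190:490]; cv2.imwrite('pics/w1c.png',cv2.resize(im,(800,453),interpolation=cv2.INTER_CUBIC))
E
```

```text
roofFL [203.6 175.4]
roofBR [478.2   9.5]
roofFR [432.7 194.9]
cutBL [256.6 112.1]
cutBR [422.4 127.1]
doorIL [208.7 177.7]
doorOL [208.5 191.2]
doorIR [426.6 196.2]
doorOR [423.5 209.3]
barL [236.6 225.5]
barR [313.1 231.7]
pullL? [315.9 180.6]
```

View pics/w1c.png

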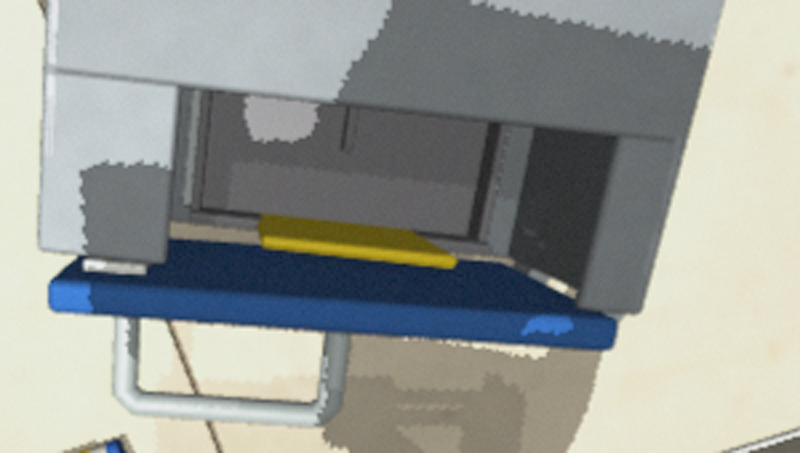

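```bash
python3 - <<'E'
from h import *
from scipy.optimize import least_squares
p=np.load('p.npy'); c=cam('wrist')
P=np.array([[0,100,130],[0,-100,130],[55,58,130],[55,-78,130],[140,-100,130],[-56,34,92]],float)
U=np.array([[204.3,173.8],[430,197.4],[257.5,112],[421.4,130.6],[477,17],[275,232.5]])
f=lambda q:(proj('wrist',W(q,P),c)-U).ravel()
r=least_squares(f,p,loss='soft_l1',x_scale=[10,10,.05]); print(r.x[:2],round(r.x[2],4)); print(f(r.x).reshape(-1,2))
np.save('p2.npy',r.x)
rel(W(r.x,[-32.5,34,78])[0],r.x[2])
# pan/steel compare with top roof corners
print(proj('top',W(r.x,[[140,100,130],[140,-100,130]])))
E
```

```text
[ 569.8 -274.4] -0.4478
[[-1.6  1.1]
 [ 0.9  1.1]
 [-0.6  0.7]
 [ 0.4  0.3]
 [ 2.3 -1.9]
 [-1.9 -3.3]]
t 5.95 pos [ 554.1 -230.9  196.5] yaw -0.344 shift in tool [  0.6  -1.5 118.5] rz 0.104 F [-0.6  0.4 -0.2] q6 1.39
[[384.3 141.7]
 [462.5 180. ]]
```

```bash
python3 -m jog '[[0,-1.5,0,0,0,0.1],[0,0,25,0,0,0],[0,0,25,0,0,0],[0,0,25,0,0,0],[0,0,22,0,0,0],[0,0,22,0,0,0],[0,0,0,0,0,0]]'
python3 - <<'E'
from h import *
p=np.load('p2.npy'); rel(W(p,[-32.5,34,78])[0],p[2])
h=W(p,[0,-96,0])[0]
# handle arc: point at door-frame (x -32.5-? contact), theta
def arc(th,v): c,s=np.cos(th),np.sin(th); return h+ (R.from_euler('z',p[2]+th).as_matrix()@np.array(v))
for th in(0,.1,.2,.27,.3): print(th,(R.from_euler('z',-p[2]).as_matrix()@(arc(th,[-41.5,130,78])-arc(0,[-32.5,130,78]))))
E
```

```text
time: 6.65
tool_pos: [552.7, -228.4, 74.6]
tcp_rot: [-3.141, 0.006, -0.444]
contact_force: [1.1, -0.7, 0.1]
grip_width: 0.7
finger_force: 0.0
t 6.65 pos [ 552.7 -228.4   74.6] yaw -0.444 shift in tool [ 2.7  0.1 -3.5] rz 0.004 F [ 1.1 -0.7  0.1] q6 1.49
0 [-9.  0.  0.]
0.1 [-21.8  -4.8   0. ]
0.2 [-34.  -10.8   0. ]
0.27 [-42.2 -15.8   0. ]
0.3 [-45.6 -18.1   0. ]
```

```bash
python3 -m jog '[[-7,0,0,0,0,0],[-6,2,0,0,0,0],[-6,2,0,0,0,-0.05],[-6,3,0,0,0,-0.05],[-5,3,0,0,0,-0.05],[-5,3,0,0,0,-0.05],[0,0,0,0,0,0]]'
```

```text
time: 7.35
tool_pos: [517.5, -228.2, 79.1]
tcp_rot: [3.141, -0.002, -0.246]
contact_force: [0.4, -0.4, 0.6]
grip_width: 0.5
finger_force: 0.0
```

```bash
python3 -m jog '[[-3,1,0,0,0,0],[-3,1,0,0,0,0],[0,0,0,0,0,0]]'
```

```text
time: 7.65
tool_pos: [511.2, -228.3, 77.8]
tcp_rot: [3.142, -0.0, -0.248]
contact_force: [-0.6, -0.8, -0.1]
grip_width: 0.7
finger_force: 0.0
```

```bash
python3 -m jog '[[-2,0.5,0,0,0,0],[-2,0.5,0,0,0,0],[0,0,0,0,0,0]]'
```

```text
time: 7.95
tool_pos: [507.1, -228.2, 77.5]
tcp_rot: [-3.141, 0.0, -0.247]
contact_force: [-0.0, -0.2, -0.3]
grip_width: 0.5
finger_force: 0.0
```

```bash
python3 -m jog '[[-2,0.5,0,0,0,0],[0,0,0,0,0,0]]'
```

```text
time: 8.15
tool_pos: [505.1, -228.2, 77.5]
tcp_rot: [-3.141, 0.0, -0.247]
contact_force: [0.8, -0.3, -0.1]
grip_width: 0.4
finger_force: 0.0
```

```bash
python3 - <<'E'
from h import *
a=save('top','t2')[130:260,330:480];b=save('wrist','w2')[60:330,150:480]
v=np.hstack([cv2.resize(a,(390,338)),cv2.resize(b,(410,338))]);cv2.imwrite('pics/t2w2.png',v[:,:,::-1])
E
```

```text
(no output)
```

View pics/t2w2.png

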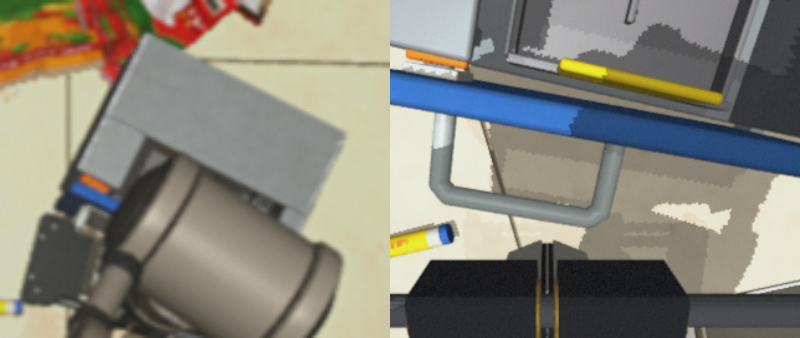

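```bash
python3 - <<'E'
from h import *
p=np.load('p2.npy'); c=cam('wrist'); o=bot.get_obs(); print('tcp',proj('wrist',o['tool_pos'],c), o['tool_pos'],W([0,0,-p[2]],(o['tool_pos']-W(p,[0,0,0])[0])))
h=W(p,[0,-96,0])[0]
for th in(0,.1,.2,.27):
    A=R.from_euler('z',p[2]+th).as_matrix()
    print(th,[proj('wrist',h+A@np.array(v),c)[0] for v in([-56,90,92],[-56,170,92],[-14,192,128],[21-2,173,104])])
# crop bar ends -> pixels
f=lambda x,y:(150+(x-390)*330/410,60+y*270/338)
print(f(440,185),f(597,215),f(547,245),'pad',f(436,60))
print(proj('wrist',W(p,[[0,100,130],[0,58,130]]),c))
E
```

```text
tcp [[277.1 248.1]] [ 505.3 -228.3   77.6] [[-78.1  13.6  77.6]]
0 [array([315.4, 230.6]), array([186.6, 205.6]), array([124.2, 126.5]), array([190.6,  65.9])]
0.1 [array([321.5, 245.2]), array([193.9, 233.1]), array([127.1, 170. ]), array([184.6, 102.5])]
0.2 [array([328.9, 258.7]), array([203.5, 258.6]), array([133.9, 210.2]), array([182.3, 137.4])]
0.27 [array([334.8, 267.5]), array([211.4, 275.2]), array([140.6, 236.3]), array([182.7, 160.9])]
(190.2439024390244, 207.7810650887574) (316.609756097561, 231.74556213017752) (276.3658536585366, 255.71005917159763) pad (187.02439024390245, 107.92899408284023)
[[114.   90.5]
 [212.7 111.6]]
```

```bash
python3 -m jog '[[0,0,-30,0,0,0],[0,0,-30,0,0,0],[0,0,0,0,0,0.1],[0,0,0,0,0,0.1],[0,0,0,0,0,0]]'
cat >> h.py <<'E'
def handle():
    p=np.load('p2.npy'); c=cam('wrist'); bot.capture('wrist'); r=bot.outline_of('door_handle','wrist')
    o=bot.get_obs(); print('tcp cab',W([0,0,-p[2]],o['tool_pos']-W(p,[0,0,0])[0])[0])
    for q in r[:1]:
        ys,xs=np.where(q['mask']); print(q['p'],q['pixel'],xs.min(),xs.max(),ys.min(),ys.max())
    h=W(p,[0,-96,0])[0]
    for th in(0,.1,.2,.27):
        A=R.from_euler('z',p[2]+th).as_matrix(); print(th,proj('wrist',[h+A@np.array(v) for v in([-56,90,92],[-56,170,92],[-14,130,110])],c).ravel())
    return r
E
python3 - <<'E'
from h import *
p=np.load('p2.npy'); handle(); rel(W(p,[-32.5,34,77])[0],p[2])
E
```

```text
time: 8.75
tool_pos: [505.4, -228.3, 137.8]
tcp_rot: [-3.142, -0.0, -0.448]
contact_force: [-1.1, -0.6, 0.3]
grip_width: 0.4
finger_force: 0.0
tcp cab [-78.2  13.7 137.5]
0.66 [280.5, 148.9] 152 444 128 213
0 [301.2 200.7 202.3 200.7 248.3 149. ]
0.1 [308.3 211.1 211.6 220.3 251.6 167.4]
0.2 [316.3 220.5 222.4 238.5 256.6 184.7]
0.27 [322.5 226.4 230.8 250.2 260.9 196.1]
t 8.85 pos [ 505.2 -228.2  137.5] yaw -0.445 shift in tool [ 45.8 -20.2  60.4] rz 0.003 F [-0.7 -0.9 -0.2] q6 1.45
```

```bash
python3 -m jog '[[23,-10,0,0,0,0],[22.5,-10,0,0,0,0],[0,0,0,0,0,0],[0,0,20,0,0,0],[0,0,20,0,0,0],[0,0,24,0,0,0],[0,0,0,0,0,0]]'
python3 - <<'E'
from h import *
handle(); save('wrist','w3')
E
python3 -m jog '[[-6,0,0,0,0,0],[0,0,0,0,0,0]]'
python3 -m jog '[[-6,1,0,0,0,0],[0,0,0,0,0,0]]'
python3 -m jog '[[-6,1,0,0,0,0],[0,0,0,0,0,0]]'
python3 - <<'E'
from h import *
handle(); save('wrist','w4')
a=cv2.imread('pics/w3.png');b=cv2.imread('pics/w4.png')
cv2.imwrite('pics/w34.png',np.hstack([cv2.resize(x[40:400,100:460],(400,400)) for x in(a,b)]))
E
```

```text
time: 9.55
tool_pos: [552.1, -228.7, 70.2]
tcp_rot: [-3.141, 0.008, -0.446]
contact_force: [-0.2, 0.2, 0.1]
grip_width: 0.5
finger_force: 0.0
tcp cab [-33.1  33.5  73.7]
0.63 [344.3, 230.9] 148 549 186 267
0 [339.4 291.2 213.1 290.9 276.4 239.8]
0.1 [347.9 303.2 224.6 313.5 280.1 261.8]
0.2 [357.5 314.  237.9 334.1 285.9 282.4]
0.27 [364.9 320.8 248.2 347.2 291.1 295.9]
time: 9.9
tool_pos: [549.3, -227.2, 74.7]
tcp_rot: [3.142, -0.001, -0.447]
contact_force: [-0.3, -0.2, 0.3]
grip_width: 0.3
finger_force: 0.0
time: 10.1
tool_pos: [543.1, -225.4, 74.0]
tcp_rot: [-3.142, 0.0, -0.447]
contact_force: [-0.3, 0.4, -0.2]
grip_width: 0.2
finger_force: 0.0
time: 10.3
tool_pos: [537.1, -223.7, 73.6]
tcp_rot: [-3.142, 0.001, -0.447]
contact_force: [0.9, 0.4, 0.8]
grip_width: 0.3
finger_force: 0.0
tcp cab [-50.7  31.6  73.7]
0.81 [335.9, 201.5] 142 548 166 267
0 [336.8 266.2 209.5 266.  272.6 209.2]
0.1 [345.5 278.6 221.2 289.5 276.4 232.2]
0.2 [355.3 289.8 234.7 310.9 282.4 253.7]
0.27 [362.7 296.9 245.1 324.6 287.8 267.8]
```

View pics/w34.png

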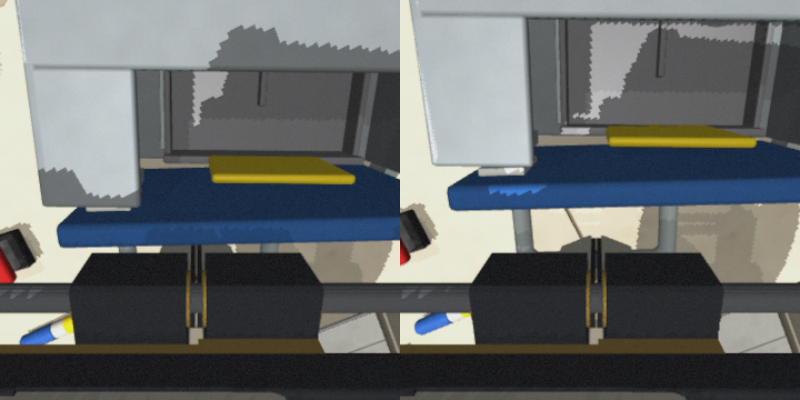

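```bash
for i in 1 2 3 4; do python3 -m jog '[[-3,0.5,0,0,0,0]]' | sed -n '2p;4p'; done
python3 - <<'E'
from h import *
handle(); save('wrist','w5'); save('scene','s5')
a=cv2.imread('pics/w5.png');b=cv2.imread('pics/s5.png')
cv2.imwrite('pics/ws5.png',np.hstack([cv2.resize(a[100:340,130:370],(400,400)),cv2.resize(b[180:310,310:440],(400,400),interpolation=cv2.INTER_CUBIC)]))
E
```

```text
tool_pos: [535.2, -223.2, 73.6]
contact_force: [0.4, 0.8, 0.0]
tool_pos: [531.8, -222.2, 73.5]
contact_force: [-0.6, 0.7, -0.2]
tool_pos: [528.8, -221.3, 73.5]
contact_force: [0.0, 0.5, 1.0]
tool_pos: [525.8, -220.5, 73.6]
contact_force: [0.6, 0.1, -0.2]
tcp cab [-63.1  29.6  73.6]
0.93 [326.0, 182.8] 134 550 152 264
0 [334.7 249.2 205.  249.  268.7 187.6]
0.1 [343.6 262.1 217.  273.4 272.7 211.6]
0.2 [353.6 273.7 230.9 295.6 278.9 234.1]
0.27 [361.2 281.  241.6 309.8 284.4 248.8]
```

View pics/ws5.png

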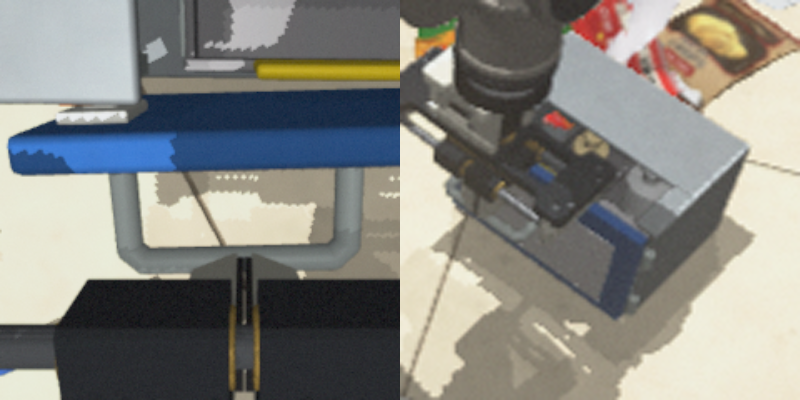

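```bash
python3 - <<'E'
from h import *
p=np.load('p2.npy'); m=bot.camera_model('wrist'); T=np.array(m['T_tool_cam']); print(T.round(3), m['fx'],m['cx'],m['cy'])
K=np.array([[m['fx'],0,m['cx']],[0,m['fy'],m['cy']],[0,0,1]])
for v in([9.5,0,0],[9.5,19,0],[-9.5,0,0],[9.5,0,-25],[0,0,-25],[9.5,19,-25],[9.5,0,-66],[37,0,-66]): print(v,((np.array(v)-T[:3,3])@T[:3,:3]@K.T/1)[[0,1]]/((np.array(v)-T[:3,3])@T[:3,:3]@K.T)[2])
o=bot.get_obs(); M=rot(o['tcp_rot']); t=o['tool_pos']
f=lambda q:(q-[310,180])*400/130+[400,0]
for n,v in(('tcp',[0,0,0]),('tcp-40',[0,0,-40]),('bodyL',[0,95,-66]),('bodyR',[0,-95,-66]),('flange',[0,0,-200])): print(n,f(proj('scene',t+M@np.array(v))))
print('bar',f(proj('scene',W(p,[[-56,-6,92],[-56,74,92]]))),'doortop',f(proj('scene',W(p,[[-14,-96,128],[-14,96,128],[-14,-96,8]]))))
E
```

```text
[[   0.    -1.    -0.3   78.9]
 [   1.     0.    -0.    -0.4]
 [   0.    -0.3    1.  -188. ]
 [   0.     0.     0.     1. ]] 296.9983360444207 276.1691684274219 218.18587818651378
[9.5, 0, 0] [277.  234.8]
[9.5, 19, 0] [305.2 234.8]
[-9.5, 0, 0] [277.  260.6]
[9.5, 0, -25] [277.1 249.4]
[0, 0, -25] [277.1 264. ]
[9.5, 19, -25] [309.1 249.5]
[9.5, 0, -66] [277.2 284.5]
[37, 0, -66] [277.3 228. ]
tcp [[477.4 226.8]]
tcp-40 [[481.5 199.6]]
bodyL [[574.9 247.8]]
bodyR [[401.7 120.2]]
flange [[500.8  72.8]]
bar [[515.9 234.2]
 [446.1 181.6]] doortop [[639.6 243.4]
 [461.8 116.9]
 [614.  320.6]]
```

```bash
python3 -m jog '[[4,0,0,0,0,0],[0,0,0,0,0,0]]' | sed -n '2p;4p'; for i in 1 2 3 4 5 6; do python3 -m jog '[[0,0,3,0,0,0]]' | sed -n '2p;4p'; done
```

```text
tool_pos: [530.4, -222.6, 73.7]
contact_force: [0.2, 0.3, -0.9]
tool_pos: [530.2, -222.5, 70.8]
contact_force: [0.5, -0.1, 0.3]
tool_pos: [529.8, -222.2, 67.3]
contact_force: [-0.3, -0.4, 0.6]
tool_pos: [531.1, -222.5, 66.3]
contact_force: [-0.4, 5.8, 25.8]
tool_pos: [533.2, -222.6, 65.9]
contact_force: [0.1, 8.9, 40.6]
tool_pos: [535.1, -222.8, 65.6]
contact_force: [-6.4, 12.3, 57.9]
tool_pos: [535.3, -222.9, 65.2]
contact_force: [-10.9, 15.7, 78.3]
```

```bash
python3 -m jog '[[0,0,-30,0,0,0],[0,0,-45,0,0,0],[35,0,0,0,0,0],[35,0,0,0,0,0],[35,0,0,0,0,0],[30,0,0,0,0,0],[0,0,0,0,0,0]]' | sed -n '1,4p'
for i in 1 2 3; do python3 -m jog '[[0,0,2,0,0,0],[0,0,2,0,0,0]]' | sed -n '2p;4p'; done
```

```text
time: 12.55
tool_pos: [653.3, -281.8, 128.5]
tcp_rot: [-3.141, 0.0, -0.447]
contact_force: [-0.5, -0.3, -0.5]
tool_pos: [650.5, -280.1, 126.2]
contact_force: [0.2, -0.1, 0.7]
tool_pos: [651.0, -280.4, 123.0]
contact_force: [0.2, -0.6, -0.7]
tool_pos: [651.4, -280.6, 118.8]
contact_force: [0.9, -0.0, -0.2]
```

```bash

for i in 1 2 3; do python3 -m jog '[[0,0,2,0,0,0],[0,0,2,0,0,0]]' | sed -n '2p;4p'; done
for i in 1 2 3 4; do python3 -m jog '[[0,0,1,0,0,0]]' | sed -n '2p;4p'; done
```

```text
tool_pos: [651.4, -280.6, 114.5]
contact_force: [0.3, 0.7, -0.3]
tool_pos: [651.5, -280.6, 110.4]
contact_force: [0.1, 0.3, 0.0]
tool_pos: [651.5, -280.7, 106.4]
contact_force: [-0.2, 0.5, 0.6]
tool_pos: [651.4, -280.6, 105.3]
contact_force: [-0.0, 0.1, 0.3]
tool_pos: [651.5, -280.7, 104.5]
contact_force: [0.5, 0.1, 1.5]
tool_pos: [651.5, -280.7, 103.5]
contact_force: [-0.1, -1.0, 0.8]
tool_pos: [651.5, -280.7, 102.6]
contact_force: [0.4, 0.4, 0.3]
```

```bash

for i in 1 2 3 4 5; do python3 -m jog '[[0,0,1,0,0,0]]' | sed -n '2p;4p'; done
```

```text
tool_pos: [651.5, -280.7, 101.6]
contact_force: [-0.5, -0.3, 0.0]
tool_pos: [651.5, -280.7, 100.5]
contact_force: [-0.5, -0.3, 1.0]
tool_pos: [651.5, -280.7, 100.2]
contact_force: [-2.3, 0.5, 6.6]
tool_pos: [651.6, -280.7, 100.2]
contact_force: [-3.6, 1.3, 10.8]
tool_pos: [651.6, -280.7, 100.1]
contact_force: [-5.5, 3.8, 15.2]
```

```bash
python3 -m jog '[[0,0,-20,0,0,0],[-36,-1,0,0,0,0],[-37,-2,0,0,0,0],[-37,-2,0,0,0,0],[0,0,0,0,0,0],[0,0,0,0,0,0]]' | sed -n '1,4p'
python3 - <<'E'
from h import *
print(bot.grip_point_offset)
p=np.load('p2.npy'); rel(W(p,[-34,34,48])[0],p[2])
E
```

```text
time: 15.25
tool_pos: [554.6, -228.6, 118.3]
tcp_rot: [3.142, -0.001, -0.447]
contact_force: [-0.0, -0.5, 0.3]
18.8
t 15.25 pos [ 554.6 -228.6  118.3] yaw -0.447 shift in tool [-0.7  0.7 70.3] rz 0.001 F [-0.  -0.5  0.3] q6 1.50
```

```bash
python3 -m jog '[[-1,0,20,0,0,0],[0,0,20,0,0,0],[0,0,15,0,0,0],[0,0,15,0,0,0],[0,0,0,0,0,0]]' | sed -n '2,4p'
python3 -m jog '[[-6,0,0,0,0,0],[-6,2,0,0,0,0],[-6,2,0,0,0,-0.05],[-6,3,0,0,0,-0.05],[0,0,0,0,0,0]]' | sed -n '2,4p'
```

```text
tool_pos: [553.7, -228.4, 45.5]
tcp_rot: [-3.141, 0.003, -0.447]
contact_force: [1.0, -0.5, -0.5]
tool_pos: [528.5, -224.6, 48.6]
tcp_rot: [3.141, -0.001, -0.347]
contact_force: [1.7, 0.1, -0.1]
```

```bash
for i in 1 2 3; do python3 -m jog '[[-5,2.5,0,0,0,-0.05],[0,0,0,0,0,0]]' | sed -n '2,4p'; done
python3 - <<'E'
from h import *
handle()
E
```

```text
tool_pos: [523.3, -225.3, 48.3]
tcp_rot: [3.141, -0.001, -0.298]
contact_force: [-1.1, -0.2, -0.5]
tool_pos: [517.9, -226.1, 48.0]
tcp_rot: [3.142, -0.0, -0.249]
contact_force: [0.2, 0.2, -0.0]
tool_pos: [513.4, -227.3, 48.1]
tcp_rot: [-3.141, -0.002, -0.199]
contact_force: [2.4, 1.1, -0.7]
tcp cab [-71.2  18.   48. ]
0.85 [312.8, 224.9] 117 559 111 267
0 [328.1 264.8 179.2 229.8 274.4 175.2]
0.1 [334.  281.5 186.4 261.4 271.7 204.9]
0.2 [341.5 296.9 196.2 290.6 272.1 233. ]
0.27 [347.7 306.9 204.6 309.5 274.  251.6]
```

```bash
for i in 1 2 3 4; do python3 -m jog '[[-2.5,0.5,0,0,0,-0.02],[0,0,0,0,0,0]]' | sed -n '2p;4p'; done
```

```text
tool_pos: [513.1, -227.3, 48.2]
contact_force: [11.6, 1.5, -3.6]
tool_pos: [513.0, -227.2, 48.3]
contact_force: [21.7, 5.2, -8.9]
tool_pos: [513.1, -227.1, 48.5]
contact_force: [29.6, 7.5, -13.2]
tool_pos: [513.1, -227.1, 48.7]
contact_force: [38.8, 10.2, -17.9]
```

```bash
python3 -m jog '[[7,-1,0,0,0,0],[7,-1,0,0,0,0],[0,0,0,0,0,0],[0,0,-25,0,0,0],[0,0,-25,0,0,0],[0,0,-25,0,0,0],[0,0,0,0,0,0]]' | sed -n '1,4p'
cat >> h.py <<'E'
def door(th,v): # door frame point -> world
    p=np.load('p2.npy'); return W(p,[0,-96,0])[0]+R.from_euler('z',p[2]+th).as_matrix()@np.array(v,float)
E
python3 - <<'E'
from h import *
p=np.load('p2.npy'); save('wrist','w6'); print(rel(door(.26,[15,173,74+20]),p[2]+.26)) 
c=cam('wrist')
for th in(.22,.25,.28): print(th,proj('wrist',[door(th,v) for v in([-56,90,92],[-56,170,92],[-14,192,128],[-2,192,128],[19,173,104])],c).ravel())
r=bot.outline_of('catch_pad','wrist'); 
for q in r[:2]: ys,xs=np.where(q['mask']); print(q['p'],q['pixel'],xs.min(),xs.max(),ys.min(),ys.max())
cv2.imwrite('pics/w6c.png',cv2.resize(cv2.imread('pics/w6.png')[100:340,60:400],(800,565)))
E
```

```text
time: 18.45
tool_pos: [517.3, -228.4, 125.9]
tcp_rot: [3.139, -0.005, -0.118]
contact_force: [-0.3, -0.7, -0.3]
t 18.5 pos [ 516.3 -227.8  123.9] yaw -0.118 shift in tool [ 54.4 -40.8  30. ] rz 0.070 F [-0.2 -0.1 -0.4] q6 1.14
[ 54.4 -40.8  30. ]
0.22 [320.8 254.  221.3 243.8 180.5 200.3 180.8 181.7 220.  148.3]
0.25 [322.4 257.2 223.2 249.9 181.1 209.1 180.9 190.7 218.9 155.9]
0.28 [324.1 260.4 225.2 255.9 182.  217.7 181.2 199.6 218.  163.5]
0.72 [220.3, 156.5] 200 237 118 182
```

View pics/w6c.png

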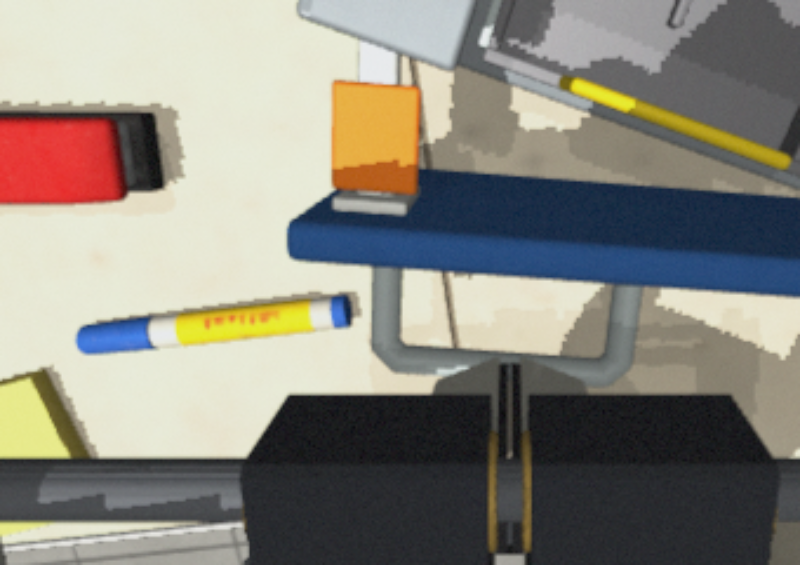

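```bash
python3 -m jog '[[18,-14,0,0,0,0],[18,-14,0,0,0,0],[18,-13,0,0,0,0],[0,0,0,0,0,0.07],[0,0,0,0,0,0]]' | sed -n '1,4p'
python3 - <<'E'
from h import *
p=np.load('p2.npy'); rel(door(.26,[15,173,80]),p[2]+.26)
E
```

```text
time: 19.05
tool_pos: [573.8, -192.1, 120.6]
tcp_rot: [-3.141, 0.004, -0.187]
contact_force: [0.3, 0.9, -0.6]
t 19.05 pos [ 573.8 -192.1  120.6] yaw -0.187 shift in tool [ 1.8  1.4 40.6] rz 0.000 F [ 0.3  0.9 -0.6] q6 1.31
```

```bash
python3 -m jog '[[1,1,14,0,0,0],[0,0,14,0,0,0],[0,0,14,0,0,0],[0,0,0,0,0,0]]' | sed -n '2,4p'
for i in 1 2 3 4 5; do python3 -m jog '[[0,0,3,0,0,0],[0,0,0,0,0,0]]' | sed -n '2p;4p'; done
```

```text
tool_pos: [573.2, -193.5, 77.2]
tcp_rot: [-3.14, 0.006, -0.187]
contact_force: [-0.1, -0.0, -0.8]
tool_pos: [575.4, -194.2, 77.5]
contact_force: [-0.3, -0.2, -0.1]
tool_pos: [575.6, -193.9, 74.7]
contact_force: [-0.6, -0.8, 0.5]
tool_pos: [575.8, -194.1, 71.8]
contact_force: [0.1, 0.0, 2.5]
tool_pos: [575.7, -194.0, 68.7]
contact_force: [0.1, 0.4, 3.7]
tool_pos: [575.7, -194.0, 65.5]
contact_force: [-0.4, -0.4, 5.1]
```

```bash
python3 -m jog '[[0,0,3.5,0,0,0],[0,0,0,0,0,0]]' | sed -n '2p;4p'
python3 -m jog '[[-7,-0.5,0,0,0,-0.04],[-7,-0.5,0,0,0,-0.04],[-7,-0.5,0,0,0,-0.04],[0,0,0,0,0,0]]' | sed -n '2,4p'
```

```text
tool_pos: [575.7, -194.0, 62.1]
contact_force: [-0.9, -0.6, 6.1]
tool_pos: [554.5, -189.4, 62.5]
tcp_rot: [3.141, -0.0, -0.066]
contact_force: [0.4, 0.3, 6.2]
```

```bash
python3 -m jog '[[-7,-0.5,0,0,0,-0.04],[-7,-0.5,0,0,0,-0.04],[-7,-0.5,0,0,0,-0.04],[-7,-0.5,0,0,0,-0.04],[-7,-0.5,0,0,0,-0.04],[-7,-0.5,0,0,0,-0.04],[0,0,0,0,0,0]]' | sed -n '2,4p'
python3 - <<'E'
from h import *
p=np.load('p2.npy'); bot.capture('wrist'); c=cam('wrist')
for t in('catch_pad','door'):
    for q in bot.outline_of(t,'wrist')[:1]: ys,xs=np.where(q['mask']); print(t,q['p'],q['pixel'],xs.min(),xs.max(),ys.min(),ys.max())
for th in(.26,.4,.5,.6,.65): print(th,proj('wrist',[door(th,v) for v in([-14,192,128],[-2,100,128],[19,173,92])],c).ravel())
o=bot.get_obs(); print(W([0,0,-p[2]],o['tool_pos']-W(p,[0,-96,0])[0]))
E
```

```text
tool_pos: [512.6, -188.0, 62.6]
tcp_rot: [3.141, -0.0, 0.174]
contact_force: [-0.4, 0.1, 6.7]
catch_pad 0.91 [278.0, 215.8] 256 300 154 257
door 0.81 [406.2, 268.1] 253 508 154 357
0.26 [251.2 222.  451.2 266.6 311.6 157.4]
0.4 [240.  276.6 438.2 292.8 292.9 199. ]
0.5 [237.4 312.6 431.8 311.1 283.9 227.9]
0.6 [239.  346.  427.6 328.9 278.3 255.8]
0.65 [241.1 361.7 426.3 337.5 276.7 269.3]
[[-88.4 149.4  62.5]]
```

```bash
python3 -m jog '[[-7,0,-8,0,0,-0.04],[-9,0,-7,0,0,-0.04],[-14,-0.5,0,0,0,-0.08],[-14,-0.5,0,0,0,-0.08],[-14,-0.5,0,0,0,-0.08],[-14,-0.5,0,0,0,-0.08],[-14,-0.5,0,0,0,-0.08],[0,0,0,0,0,0]]' | sed -n '1,4p'
python3 - <<'E'
from h import *
p=np.load('p2.npy'); o=bot.get_obs(); v=W([0,0,-p[2]],o['tool_pos']-W(p,[0,-96,0])[0])[0]; print(v,np.arctan2(-v[0],v[1])+.05,np.hypot(v[0],v[1]))
E
```

```text
time: 22.7
tool_pos: [431.2, -216.6, 76.6]
tcp_rot: [-3.14, 0.001, 0.652]
contact_force: [-0.4, -0.7, -0.4]
[-149.9   88.1   76.6] 1.0895595403538714 173.91612285318064
```

```bash
python3 -m jog '[[-14,-0.5,0,0,0,-0.08],[-14,-0.5,0,0,0,-0.08],[-14,-0.5,0,0,0,-0.08],[-14,-0.5,0,0,0,-0.08],[-14,-0.5,0,0,0,-0.08],[-14,-0.5,0,0,0,-0.08],[-10,-0.5,0,0,0,-0.06],[0,0,0,0,0,0]]' | sed -n '1,4p'
python3 - <<'E'
from h import *
p=np.load('p2.npy'); o=bot.get_obs(); v=W([0,0,-p[2]],o['tool_pos']-W(p,[0,-96,0])[0])[0]; print(v,np.arctan2(-v[0],v[1])+.05,np.hypot(v[0],v[1]))
bot.capture('wrist'); c=cam('wrist')
for t in('catch_pad','door'):
    for q in bot.outline_of(t,'wrist')[:1]: ys,xs=np.where(q['mask']); print(t,q['p'],q['pixel'],xs.min(),xs.max(),ys.min(),ys.max())
for th in(1.4,1.5,1.6,1.7): print(th,proj('wrist',[door(th,v) for v in([-14,192,128],[-2,100,128],[19,173,104])],c).ravel())
E
```

```text
time: 23.5
tool_pos: [371.0, -286.6, 76.8]
tcp_rot: [-3.141, -0.0, 1.19]
contact_force: [-0.8, -0.1, -1.0]
[-173.9   -1.1   76.8] 1.6271318699122426 173.91305584738257
catch_pad 0.82 [280.1, 217.8] 255 300 150 257
door 0.88 [392.5, 254.9] 253 511 149 353
1.4 [244.7 252.  426.6 270.1 295.3 188.1]
1.5 [241.6 286.1 420.6 287.3 285.8 217.1]
1.6 [242.3 318.  416.6 304.  279.7 245.1]
1.7 [246.4 347.6 414.7 320.2 276.8 272. ]
```

```bash
python3 -m jog '[[12,0,0,0,0,0],[0,0,-40,0,0,0],[0,0,-40,0,0,0],[0,0,-30,0,0,0],[40,0,0,0,0,0.14],[30,30,0,0,0,0.14],[0,0,0,0,0,0.14],[0,0,0,0,0,0.14],[0,0,0,0,0,0.14],[0,0,0,0,0,0.14]]' | sed -n '1,4p'
python3 - <<'E'
from h import *
p=np.load('p2.npy'); rel(W(p,[-30,-8,190])[0],p[2])
E
```

```text
time: 24.65
tool_pos: [431.3, -225.2, 186.9]
tcp_rot: [-3.141, 0.0, 0.348]
contact_force: [0.1, 0.1, -0.0]
t 24.65 pos [ 431.3 -225.2  186.9] yaw 0.348 shift in tool [86.7 77.7 -3.1] rz 0.796 F [ 0.1  0.1 -0. ] q6 0.58
```

```bash
python3 -m jog '[[29,26,0,0,0,0],[29,26,0,0,0,0],[29,26,0,0,0,0],[0,0,0,0,0,0.14],[0,0,0,0,0,0.14],[0,0,0,0,0,0.14],[0,0,0,0,0,0.14],[0,0,0,0,0,0.14],[0,0,0,0,0,0.09],[0,0,0,0,0,0],[0,0,0,0,0,0]]' | sed -n '1,4p'
python3 - <<'E'
from h import *
p=np.load('p2.npy'); save('wrist','w7'); c=cam('wrist')
inv=lambda P:W([0,0,-p[2]],P-W(p,[0,0,0])[0])[0]
for t,z in(('tray_pull',107),('brass_weight',60),('steel_weight',60),('door',128)):
    for q in bot.outline_of(t,'wrist')[:2]:
        ys,xs=np.where(q['mask']); print(t,round(q['p'],2),q['pixel'],xs.min(),xs.max(),ys.min(),ys.max(),'cab',inv(ray('wrist',q['pixel'],z,c)))
im=cv2.imread('pics/w7.png'); h=cv2.cvtColor(im,cv2.COLOR_BGR2HSV); y=cv2.inRange(h,(22,150,90),(34,255,255)); y[300:]=0; y[:,:180]=0
n,l,s,ct=cv2.connectedComponentsWithStats(y); i=1+s[1:,4].argmax(); ys,xs=np.where(l==i); print(s[i],ct[i]); B=cv2.boxPoints(cv2.minAreaRect(np.c_[xs,ys].astype(np.float32)))
for b in B: print(b,inv(ray('wrist',b,107,c)))
print(proj('wrist',[door(1.6,[-14,192,128]),W(p,[0,100,130])[0],W(p,[0,-100,130])[0]],c))
rel(W(p,[-30,-8,190])[0],p[2])
E
```

```text
time: 25.75
tool_pos: [539.8, -268.7, 187.0]
tcp_rot: [-3.141, 0.0, -0.433]
contact_force: [1.2, 0.2, -0.3]
tray_pull 0.63 [277.7, 146.6] 219 339 119 178 cab [ 33.1  -7.8 107. ]
tray_pull 0.37 [167.7, 274.5] 129 213 253 294 cab [-93.4 100.4 107. ]
door 0.66 [376.4, 242.4] 350 425 178 336 cab [-47.5 -97.1 128. ]
[241 166  75  12 763] [278.2 171.5]
[240.9 175.6] [  7.1  25.  107. ]
[241.2 164.8] [ 16.8  24.5 107. ]
[315.3 167. ] [ 15.8 -41.8 107. ]
[315.  177.9] [  6. -42. 107.]
[[378.4 372.4]
 [148.3 187. ]
 [387.1 190.5]]
t 26.0 pos [ 539.6 -269.6  187.1] yaw -0.435 shift in tool [-0.8 -0.8 -2.9] rz 0.012 F [-0.1  0.1 -0.4] q6 1.42
```

View pics/w7.png

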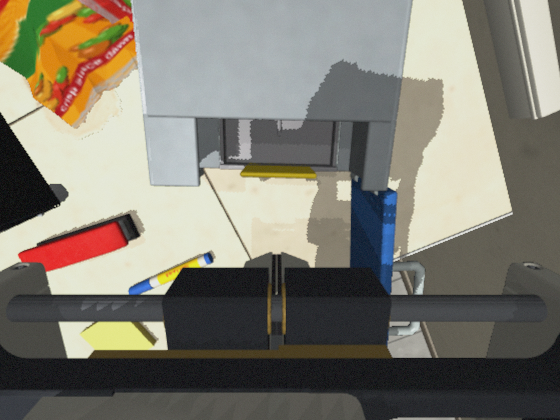

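```bash
python3 -m jog '[[30,0,0,0,0,0.012],[29,-1,0,0,0,0],[0,0,0,0,0,0],[0,0,35,0,0,0],[0,0,35,0,0,0],[0,0,35,0,0,0],[0,0,20,0,0,0],[0,0,14,0,0,0],[0,0,0,0,0,0]]' | sed -n '1,4p'
python3 -m jog '[[-5,0,0,0,0,0],[-5,0,0,0,0,0],[-5,0,0,0,0,0],[-5,0,0,0,0,0],[-6,0,0,0,0,0],[-7,0,0,0,0,0],[-7,0,0,0,0,0]]' | sed -n '2,4p'
```

```text
time: 26.9
tool_pos: [592.0, -293.4, 46.2]
tcp_rot: [-3.141, 0.004, -0.448]
contact_force: [0.6, 0.2, 1.0]
tool_pos: [556.8, -276.5, 48.3]
tcp_rot: [-3.142, -0.0, -0.448]
contact_force: [1.1, -0.4, 1.8]
```

```bash
python3 -m jog '[[-8,0,0,0,0,0],[-9,0,0,0,0,0],[-9,0,0,0,0,0],[-9,0,0,0,0,0],[-9,0,0,0,0,0],[-9,0,0,0,0,0],[-8,0,0,0,0,0],[-8,0,0,0,0,0],[-7,0,0,0,0,0],[-6,0,0,0,0,0],[-5,0,0,0,0,0],[-4,0,0,0,0,0]]' | sed -n '1,4p'
for i in 1 2 3 4; do python3 -m jog '[[-3,0,0,0,0,0],[0,0,0,0,0,0]]' | sed -n '2p;4p'; done
```

```text
time: 28.8
tool_pos: [474.9, -237.2, 48.1]
tcp_rot: [-3.142, -0.0, -0.448]
contact_force: [1.7, 0.1, -0.1]
tool_pos: [472.0, -235.8, 48.0]
contact_force: [-0.4, -0.2, -0.7]
tool_pos: [471.8, -235.9, 48.3]
contact_force: [8.0, -2.0, -5.8]
tool_pos: [472.0, -236.0, 48.5]
contact_force: [17.2, -5.0, -11.7]
tool_pos: [472.2, -236.2, 48.8]
contact_force: [26.0, -8.6, -19.5]
```

```bash
python3 -m jog '[[9,0,0,0,0,0],[8,0,0,0,0,0],[0,0,-30,0,0,0],[0,0,-40,0,0,0],[0,0,-40,0,0,0],[0,0,-30,0,0,0],[0,0,0,0,0,0],[0,0,0,0,0,0]]' 40 | sed -n '1,5p'
python3 - <<'E'
from h import *
p=np.load('p2.npy'); im=save('wrist','w8'); c=cam('wrist')
inv=lambda P:W([0,0,-p[2]],P-W(p,[0,0,0])[0])[0]
for t,z in(('tray_pull',107),('brass_weight',82),('steel_weight',92)):
    for q in bot.outline_of(t,'wrist')[:2]:
        ys,xs=np.where(q['mask']); print(t,round(q['p'],2),q['pixel'],xs.min(),xs.max(),ys.min(),ys.max(),'cab',inv(ray('wrist',q['pixel'],z,c)))
print(inv(bot.get_obs()['tool_pos']))
cv2.imwrite('pics/w8c.png',cv2.resize(im[60:330,130:430,::-1],(800,600*720//600)[:2] if 0 else (660,594)))
E
```

```text
time: 30.4
tool_pos: [479.6, -239.5, 188.3]
tcp_rot: [3.141, -0.0, -0.448]
contact_force: [-0.1, -0.1, -0.2]
grip_width: 36.5
tray_pull 0.66 [384.5, 196.7] 297 435 106 294 cab [ -79.7 -106.9  107. ]
tray_pull 0.65 [270.6, 179.5] 218 338 106 239 cab [-63.8  -1.8 107. ]
brass_weight 0.73 [248.4, 146.1] 232 264 131 163 cab [-35.8  19.9  82. ]
steel_weight 0.74 [309.8, 144.4] 289 332 124 167 cab [-33.6 -38.   92. ]
steel_weight 0.67 [274.0, 180.2] 217 338 106 240 cab [-67.   -4.8  92. ]
[-97.1  -7.5 186.6]
```

View pics/w8c.png

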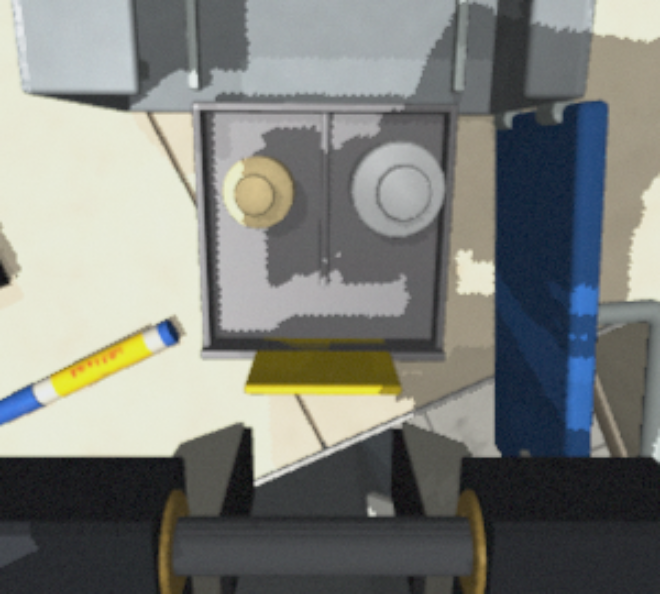

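```bash
python3 - <<'E'
from h import *
p=np.load('p2.npy'); c=cam('wrist')
inv=lambda P:W([0,0,-p[2]],P-W(p,[0,0,0])[0])[0]
A=ray('wrist',(245.5,148.6),82,c); B=ray('wrist',(247.3,147.7),67,c);S=ray('wrist',(313.2,147.3),92,c)
print(inv(A),inv(B),inv(S),A,B); rel((A+B)/2-[0,0,(A+B)[2]/2-38],p[2])
for n in('top','scene'): print(proj(n,[A,B]))
E
```

```text
[-38.3  22.7  82. ] [-38.4  22.4  67. ] [-36.4 -41.1  92. ] [ 545.1 -237.3   82. ] [ 544.8 -237.5   67. ]
t 30.6 pos [ 479.  -239.1  186.6] yaw -0.448 shift in tool [ 59.2 -30.  148.4] rz -0.000 F [-0.9  0.   0.2] q6 1.41
[[377.2 226.5]
 [376.1 227.2]]
[[343.2 248.3]
 [342.7 251.6]]
```

```bash
python3 -m jog '[[30,-15,0,0,0,0],[29,-15,0,0,0,0],[0,0,0,0,0,0],[0,0,40,0,0,0],[0,0,40,0,0,0],[0,0,30,0,0,0],[0,0,20,0,0,0],[0,0,0,0,0,0]]' | sed -n '1,5p'
for i in 1 2 3 4; do python3 -m jog '[[0,0,4,0,0,0],[0,0,0,0,0,0]]' | sed -n '2p;4p'; done
```

```text
time: 31.4
tool_pos: [542.8, -236.7, 54.3]
tcp_rot: [-3.141, 0.008, -0.448]
contact_force: [-0.1, -0.1, -0.5]
grip_width: 36.5
tool_pos: [546.2, -238.3, 54.8]
contact_force: [0.3, -0.5, 1.4]
tool_pos: [546.1, -238.2, 50.5]
contact_force: [0.2, -0.3, 0.2]
tool_pos: [545.8, -237.9, 45.9]
contact_force: [-0.5, -0.4, -0.4]
tool_pos: [545.7, -237.9, 41.5]
contact_force: [0.1, -0.1, -0.3]
```

Down 2.5 more, then grip.

```bash
python3 -m jog '[[0,0,2.5,0,0,0],[0,0,0,0,0,0]]' | sed -n '2p;4p'; python3 -m jog '[[0,0,0,0,0,0],[0,0,0,0,0,0],[0,0,0,0,0,0],[0,0,0,0,0,0],[0,0,0,0,0,0]]' 5
python3 -m jog '[[0,0,-5,0,0,0],[0,0,-10,0,0,0],[0,0,-15,0,0,0],[0,0,0,0,0,0]]'
```

```text
tool_pos: [545.8, -237.9, 39.2]
contact_force: [-0.3, 0.3, -0.8]
time: 32.9
tool_pos: [546.1, -237.9, 39.7]
tcp_rot: [-3.141, -0.0, -0.448]
contact_force: [1.5, 0.6, 0.8]
grip_width: 15.1
finger_force: 30.0
time: 33.3
tool_pos: [547.3, -238.9, 72.1]
tcp_rot: [3.141, -0.004, -0.448]
contact_force: [0.2, -0.3, -1.7]
grip_width: 15.2
finger_force: 30.0
```

```bash
python3 -m jog '[[0,0,-20,0,0,0],[0,0,-40,0,0,0],[0,0,-40,0,0,0],[0,0,-15,0,0,0],[0,0,0,0,0,0],[0,0,0,0,0,0]]'
python3 - <<'E'
from h import *
im=save('wrist','w9'); c=cam('wrist'); o=bot.get_obs(); M=rot(o['tcp_rot'])
for t in('brass_weight','steel_weight'):
    for q in bot.outline_of(t,'wrist')[:2]:
        ys,xs=np.where(q['mask']); print(t,round(q['p'],2),q['pixel'],xs.min(),xs.max(),ys.min(),ys.max())
        for r in range(ys.min(),ys.max()+1,3): x=xs[ys==r]; print(r,x.min(),x.max(),end=' | ') if len(x) else 0
        print()
# expected: body circles centred on tool axis at tool z = -30 +(69-67)=... top z-28, bottom +7
for x in(0,14):
  for z in(-28.5,7): 
    a=np.linspace(0,2*np.pi,40); P=np.c_[x+16.5*np.cos(a),16.5*np.sin(a),0*a+z]@M.T+o['tool_pos']; u=proj('wrist',P,c); print(x,z,u.min(0),u.max(0))
for n in('top','scene'):
    bot.capture(n); r=bot.outline_of('brass_weight',n); print(n,[(round(q['p'],2),q['pixel'],ray(n,q['pixel'],o['tool_pos'][2]+10)) for q in r[:2]])
    print(n,'pan',[ (q['p'],q['pixel'],cv2.minEnclosingCircle(np.argwhere(q['mask'])[:,::-1].astype(np.float32))) for q in bot.outline_of('pan',n)[:2]])
E
```

```text
time: 33.9
tool_pos: [545.4, -237.8, 183.6]
tcp_rot: [-3.141, 0.001, -0.448]
contact_force: [-0.1, 0.5, -2.1]
grip_width: 15.2
finger_force: 30.0
brass_weight 0.79 [274.7, 250.7] 253 301 223 290
223 273 278 | 226 265 289 | 229 261 293 | 232 258 295 | 235 257 297 | 238 255 298 | 241 255 299 | 244 254 300 | 247 254 301 | 250 253 301 | 253 260 301 | 256 264 290 | 259 264 290 | 262 264 290 | 265 264 290 | 268 263 291 | 271 263 291 | 274 263 291 | 277 263 290 | 280 263 290 | 283 264 289 | 286 266 286 | 289 269 282 | 
brass_weight 0.52 [218.6, 258.3] 195 236 250 267
250 228 232 | 253 222 234 | 256 216 236 | 259 208 235 | 262 201 228 | 265 195 221 | 
steel_weight 0.78 [335.5, 198.6] 314 359 178 223
178 330 337 | 181 323 343 | 184 319 347 | 187 317 351 | 190 315 354 | 193 314 356 | 196 314 358 | 199 314 359 | 202 315 359 | 205 316 359 | 208 317 358 | 211 319 357 | 214 320 355 | 217 323 353 | 220 327 348 | 223 335 339 | 
0 -28.5 [249.2 240.6] [304.9 291.2]
0 7 [253.6 221.8] [300.3 265.2]
14 -28.5 [248.6 217.3] [305.6 270.4]
14 7 [253.2 202. ] [300.8 247.3]
top []
top pan [(0.98, [169.1, 255.8], ((166.5, 256.0), 45.21348190307617))]
scene [(0.58, [351.6, 220.2], array([ 554.1, -244.8,  192.8]))]
scene pan [(0.65, [167.8, 232.7], ((171.5, 235.0), 37.232479095458984)), (0.18, [338.0, 300.1], ((336.7608642578125, 297.6739196777344), 16.013355255126953))]
```

```bash
python3 - <<'E'
from h import *
from scipy.optimize import minimize
c={n:cam(n) for n in('top','scene')}
print(ray('top',(167,245.5),58,c['top']),ray('scene',(174.5,222.5),58,c['scene']))
G={}
for n in c:
    g=cv2.GaussianBlur(cv2.cvtColor(cv2.imread(f'pics/{n}0.png'),cv2.COLOR_BGR2GRAY),(0,0),1).astype(np.float32)
    G[n]=np.hypot(cv2.Sobel(g,cv2.CV_32F,1,0),cv2.Sobel(g,cv2.CV_32F,0,1))
a=np.linspace(0,2*np.pi,90)
def s(q,ns):
    P=np.c_[q[0]+55*np.cos(a),q[1]+55*np.sin(a),0*a+58]; t=0
    for n in ns:
        u=proj(n,P,c[n]).astype(np.float32); t+=cv2.remap(G[n],u[:,0].reshape(1,-1),u[:,1].reshape(1,-1),cv2.INTER_LINEAR).mean()/G[n].std()
    return t
x0=ray('top',(167,245.5),58,c['top'])
for ns in(['top'],['scene'],['top','scene']):
    L=[(s((x0[0]+i,x0[1]+j),ns),x0[0]+i,x0[1]+j) for i in range(-20,21) for j in range(-20,21)]; print(ns,max(L),sorted(L)[-3:])
im=cv2.cvtColor(cv2.imread('pics/top0.png'),cv2.COLOR_BGR2GRAY)[200:310,120:215]
k=cv2.HoughCircles(cv2.resize(im,None,fx=4,fy=4,interpolation=cv2.INTER_CUBIC),cv2.HOUGH_GRADIENT,1,50,param1=60,param2=25,minRadius=80,maxRadius=105)
print(k if k is None else [(q[:2]/4+[120,200],q[2]/4,ray('top',q[:2]/4+[120,200],58,c['top'])) for q in k[0][:3]])
E
```

```text
[489.5 265.3  58. ] [486.8 260.5  58. ]
['top'] (np.float32(1.2736106), np.float64(503.4768097079838), np.float64(246.2894624436907)) [(np.float32(1.2668922), np.float64(504.4768097079838), np.float64(246.2894624436907)), (np.float32(1.2681421), np.float64(503.4768097079838), np.float64(247.2894624436907)), (np.float32(1.2736106), np.float64(503.4768097079838), np.float64(246.2894624436907))]
['scene'] (np.float32(1.5742706), np.float64(469.4768097079838), np.float64(245.2894624436907)) [(np.float32(1.5581453), np.float64(484.4768097079838), np.float64(257.2894624436907)), (np.float32(1.5652349), np.float64(469.4768097079838), np.float64(246.2894624436907)), (np.float32(1.5742706), np.float64(469.4768097079838), np.float64(245.2894624436907))]
['top', 'scene'] (np.float32(2.4735055), np.float64(469.4768097079838), np.float64(245.2894624436907)) [(np.float32(2.43474), np.float64(469.4768097079838), np.float64(247.2894624436907)), (np.float32(2.464004), np.float64(469.4768097079838), np.float64(246.2894624436907)), (np.float32(2.4735055), np.float64(469.4768097079838), np.float64(245.2894624436907))]
[(array([167.9, 246.1]), np.float32(21.1), array([488. , 263.1,  58. ]))]
```

```bash
python3 -m jog '[[-14,-18,0,0,0,0],[-22,-29,0,0,0,0],[-28,-36,0,0,0,0],[-28,-36,0,0,0,0],[-28,-36,0,0,0,0],[-28,-36,0,0,0,0],[-28,-36,0,0,0,0],[-28,-36,0,0,0,0],[-28,-36,0,0,0,0],[-28,-36,0,0,0,0],[-28,-36,0,0,0,0],[-20,-29,0,0,0,0]]'
python3 -m jog '[[-14,-18,0,0,0,0],[-6,-9,0,0,0,0],[0,0,0,0,0,0],[0,0,0,0,0,0]]' | head -2
python3 - <<'E'
from h import *
im=save('wrist','w10'); c=cam('wrist')
print(proj('wrist',[[488,263,58],[488+55,263,58]],c))
for q in bot.outline_of('pan','wrist')[:2]:
    m=q['mask'].astype(np.uint8); k=max(cv2.findContours(m,0,2)[0],key=cv2.contourArea); print(q['p'],q['pixel'],cv2.fitEllipse(k),m.sum())
    e=cv2.fitEllipse(k); print(ray('wrist',e[0],58,c))
g=cv2.cvtColor(cv2.medianBlur(im,5),cv2.COLOR_RGB2GRAY)
k=cv2.HoughCircles(g,cv2.HOUGH_GRADIENT,1,30,param1=60,param2=25,minRadius=40,maxRadius=75)
for q in (k[0][:5] if k is not None else []): print(q,ray('wrist',q[:2],58,c))
rel([488,263,83])
E
```

```text
time: 35.55
tool_pos: [440.6, 258.3, 184.9]
tcp_rot: [-3.141, -0.0, -0.447]
contact_force: [1.0, -0.3, -1.4]
grip_width: 15.0
finger_force: 30.0
time: 35.95
tool_pos: [435.5, 288.0, 184.5]
[[276.4 148.3]
 [252.2  96.7]]
0.81 [276.1, 154.1] ((275.6485290527344, 157.12762451171875), (140.68653869628906, 189.69873046875), 165.41839599609375) 18923
[480.3 267.6  58. ]
[271.5 145.5  53.3] [492.7 266.3  58. ]
[ 40.5 193.5  65.5] [555.7 513.4  58. ]
t 36.05 pos [435.7 287.7 184.6] yaw -0.450 shift in tool [ 57.8  -0.5 101.7]  F [ 0.5  0.2 -1.5] q6 2.46
```

```bash
python3 -m jog '[[10,-1,0,0,0,0],[20,-1,0,0,0,0],[19,-1,0,0,0,0],[10,0,0,0,0,0],[0,0,20,0,0,0],[0,0,30,0,0,0],[0,0,30,0,0,0],[0,0,20,0,0,0],[0,0,10,0,0,0],[0,0,0,0,0,0],[0,0,0,0,0,0]]' | sed -n '1,4p'
for i in 1 2 3; do python3 -m jog '[[0,0,2,0,0,0],[0,0,0,0,0,0]]' | sed -n '2p;4p'; done
```

```text
time: 37.15
tool_pos: [490.6, 266.1, 75.5]
tcp_rot: [-3.14, -0.001, -0.448]
contact_force: [0.3, -0.2, -2.5]
tool_pos: [490.3, 266.2, 73.5]
contact_force: [0.5, -0.3, -2.4]
tool_pos: [489.7, 266.1, 70.7]
contact_force: [1.1, 0.7, -1.7]
tool_pos: [489.6, 266.0, 68.4]
contact_force: [0.4, 0.4, -2.1]
```

```bash
for i in 1 2 3 4; do python3 -m jog '[[0,0,1,0,0,0],[0,0,0,0,0,0]]' | sed -n '2p;4p'; done
```

```text
tool_pos: [489.7, 266.0, 67.5]
contact_force: [1.0, 0.1, -2.9]
tool_pos: [489.7, 266.0, 66.5]
contact_force: [-0.7, -1.2, -2.5]
tool_pos: [489.9, 266.1, 65.7]
contact_force: [0.4, 0.3, -1.5]
tool_pos: [490.2, 266.1, 65.7]
contact_force: [-1.7, -1.9, 5.8]
```

```bash
python3 -m jog '[[0,0,-0.5,0,0,0],[0,0,0,0,0,0]]' | sed -n '2p;4p'; python3 -m jog '[[0,0,0,0,0,0],[0,0,0,0,0,0],[0,0,0,0,0,0],[0,0,0,0,0,0],[0,0,0,0,0,0]]' 40 | sed -n '2,6p'
python3 -m jog '[[0,0,-10,0,0,0],[0,0,-25,0,0,0],[0,0,-35,0,0,0],[0,0,-40,0,0,0],[-30,0,0,0,0,0],[-30,0,0,0,0,0],[0,0,0,0,0,0],[0,0,0,0,0,0]]'
python3 - <<'E'
from h import *
im=save('wrist','w11'); c=cam('wrist')
for q in bot.outline_of('brass_weight','wrist')[:2]:
    ys,xs=np.where(q['mask']); print(q['p'],q['pixel'],xs.min(),xs.max(),ys.min(),ys.max(),ray('wrist',q['pixel'],85,c))
g=cv2.cvtColor(cv2.medianBlur(im,5),cv2.COLOR_RGB2GRAY)
k=cv2.HoughCircles(g,cv2.HOUGH_GRADIENT,1,30,param1=60,param2=25,minRadius=40,maxRadius=75)
for q in (k[0][:5] if k is not None else []): print(q,ray('wrist',q[:2],58,c))
P=lambda x,z:proj('wrist',[[490,266,z]],c)
a=np.linspace(0,6.283,40)
for z,r in((58,16.5),(93,16.5),(108,9)):
    u=proj('wrist',np.c_[490+r*np.cos(a),266+r*np.sin(a),0*a+z],c); print(z,u.min(0),u.max(0))
bot.capture('top')
for t in('door','tray_pull','steel_weight','brass_weight','stapler','marker_blue'):
    for q in bot.outline_of(t,'top')[:1]: ys,xs=np.where(q['mask']); print(t,round(q['p'],2),q['pixel'],xs.min(),xs.max(),ys.min(),ys.max())
p=np.load('p2.npy'); print('expect steel',proj('top',W(p,[-37,-42,80])),'door edge',proj('top',[door(1.6,[-8,192,128]),door(1.6,[-8,0,128])]).ravel(),'tab',proj('top',W(p,[-122,-8,107])))
E
```

```text
tool_pos: [490.1, 266.1, 65.7]
contact_force: [-0.3, -0.9, 4.3]
tool_pos: [489.7, 266.0, 64.9]
tcp_rot: [3.141, 0.0, -0.448]
contact_force: [-0.1, 0.2, 0.1]
grip_width: 36.6
finger_force: 0.0
time: 40.05
tool_pos: [435.8, 292.3, 176.0]
tcp_rot: [-3.141, -0.001, -0.447]
contact_force: [0.5, 0.1, 0.7]
grip_width: 36.3
finger_force: 0.0
0.86 [274.8, 148.2] 259 294 132 167 [491.7 267.6  85. ]
[273.5 144.5  56.6] [494.  268.2  58. ]
[ 40.5 195.5  66.7] [553.2 512.2  58. ]
[140.5 254.5  48.9] [450.6 454.5  58. ]
58 [260.7 130.1] [293.6 163.8]
93 [258.7 130.5] [295.7 168.4]
108 [266.6 140. ] [287.9 161.8]
door 0.92 [417.3, 285.1] 374 441 236 314
tray_pull 0.61 [378.0, 243.6] 349 415 209 275
steel_weight 0.71 [398.5, 237.8] 389 410 230 248
brass_weight 0.76 [167.3, 244.1] 156 173 238 252
stapler 0.77 [286.7, 207.1] 256 310 199 221
marker_blue 0.79 [310.2, 244.8] 288 337 243 251
expect steel [[401.8 238.5]] door edge [405.2 312.6 438.7 234.7] tab [[375.7 263.8]]
```

Brass stands upright (mask matches model), near the pan's middle; door open, tray out, steel standing, bystanders unmoved.

```bash
python3 -c "
from plant import bot
print(bot.close_job())"
```

```text
the job is handed in; nothing more can be done
None
```

The job is handed in at about 40 s of the 72 s limit; the judge gave no verdict. By my last measurements, the brass weight stands upright and released about 4 mm from the pan's middle, the door is open at about 1.6 rad, the tray was pulled to its stop, the silver weight is still standing, and the stapler and marker are unmoved. My first door pull missed because the fingertips sit about 30 mm short of the reported TCP; while finding that out I pressed the handle bar with up to about 79 N of wrist force, most likely with the fingers, not the body (limits 120 N wrist, 40 N body).

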